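Touch off the L-shaped foam blank at three points

ROBOT

A 6-joint arm with a two-finger parallel gripper is mounted at the origin on the work surface. World frame = base frame: x ahead of the robot, y to its left, z up, the work surface at z = 0. Lengths are in m, angles in rad, forces in N, time in s.
With the tool pointing down it reaches from about 0.3 to 0.875 m from the base axis. Payload 6.4 kg.
Tool frame: the origin (TCP) lies midway between the tips of the shut fingers; the grasp point (between the pads) lies 19 mm behind it; z points along the fingers, y is the line along which they close (so a half turn about z gives the same grasp; the last joint's range is limited). The gripper opens to 88 mm and grips with 3 to 60 N. Pads are 18 mm wide; open, the fingers measure 123 mm over their backs; the gripper's body (75 mm by 187 mm) begins 45 mm behind the grasp point.
Start: joints at [0.977, 0.181, 1.607, -0, 1.354, -0.206], TCP at [0.217, 0.532, 0.239] pointing down, gripper open.
Joint ranges: [-2.99, 2.99], [-0.89, 2.07], [0.3, 2.58], [-1.14, 4.28], [0, 2.63], [-3.12, 3.12]. Speed limits (rad/s): [2.57, 2.57, 3.01, 3.14, 3.14, 3.14].

INTERFACE

Orientations are given as a unit quaternion [x, y, z, w].
In Python, from plant import telemetry, grab_frame, get_calibration, manip gives the robot as it stands.
- The arm moves only by the tool arm_command, never from a script. Its argument "deltas" is a list of rows, each an object with "offset": the shift along the tool's x, y, z in mm, a list of three; "spin": the turn about the tool's z in degrees; "grip": the finger opening in mm, from 0 to 88.1. A call has 1 to 10 rows; each row is the pose to reach, as a shift and turn from the pose commanded when the call began, along the tool's axes at that moment; what a row does not reach only later rows make up. A row lasts 1/8 s, in which the tool goes at most 62.5 mm and 10.7 degrees, less where a joint would pass 70% of its speed; a pose out of reach is approached as far as the arm can. A call with a gripper value outside its range is refused whole. The fingers move at their own pace and stop on an object; "squeeze" is the grip in N (left out, the last holds). Time passes only in rows, so rows that repeat a pose let the fingers close. It gives the time, the measured TCP pose, the force, the opening and the grip force at its end, in the units of the state.
- telemetry.get_state(): the state, without advancing time (a new reading comes with each control period).
- grab_frame(name): name is "scene" or "side" or "wrist"; returns the picture (420x560x3 uint8, red, green, blue); there is no depth.
- get_calibration(name): a dict with "vertical_fov" (degrees; the focal length in pixels is half the picture's height over the tangent of half this angle, whatever the lens; pixels are square), "cx", "cy" (the principal point, pixels), "T" (4x4, takes a point from camera to world coordinates). Camera axes: x right, y up, looking along -z (the intrinsics and any distortion apply to the point x, -y, -z); pixel columns grow to the right and rows downward; lengths in m; the calibration is good to about 2 mm. A picture is of the moment at which its call begins: read the wrist's pose just before it. get_calibration takes no time and is no camera call; for the wrist camera it gives the pose at the moment of the call.
- manip.job_done(): hands the job in; it is judged then, once.
The state is a dict: "t": time; "q": joint angles; "qd": joint speeds; "tau": joint torques, N m; "ee_pos": TCP position; "tcp_rot": TCP orientation; "wrist_force": force on the tool from outside, world axes, zero at the start; "ft_torque": the same for the moment, N m; "grip_width": finger opening in m; "grip_force": force on a finger pad.
Only numpy, scipy, OpenCV 4.12 (cv2) and the standard library are available. Lean on these libraries where they do the work, as an engineer would, in place of code of your own. Each camera call takes 0.05 s, during which the arm holds its last target. There are 200 camera calls.

TASK

Before the L-shaped foam blank is carved, touch it off: take the steel-footed probe from its round cork stand and, holding it upright, set its foot gently for a moment on each of the three plywood discs on top of the blank - first the disc at the free end of the long leg, then the one at the corner, then the one at the free end of the short leg. Then stand the probe upright back on the cork, with its whole foot on it, and let go. Do not disturb the wooden mallet standing nearby.

Things in the scene. Friction and masses are not known exactly. Their poses are not given: they have to be found in the camera images.
- probe: loose touch-off probe, about 220 g, 115 mm tall: steel foot disc 34 mm diameter and 10 mm thick at the bottom, thin steel stem 14 mm diameter, then a turned wooden handle 26 mm diameter from 50 to 115 mm height. Origin: centre of the foot's flat underside; z up along the handle.
- blank: L-shaped pale blue foam on a 12 mm plywood base, fixed to the bench, any yaw. Origin: on the bench, mid of the rectangle round the L; z up. Foam top at z=62 mm; legs 80 wide: long one x -120..120, y -90..-10; short one x -120..-40, y up to 90; base 10 wider all round. Discs 40 dia, tops at z=65, centres (x,y): long leg's end (80,-50), corner (-80,-50), short leg's end (-80,50) mm.
- stand: round cork disc 100 mm diameter, 10 mm thick, fixed on the bench: where the probe stands. Origin: centre of its underside, on the bench; its top is at 10 mm.
- mallet: loose bystander: all-wood carver's mallet standing upright on its head, head 56 mm diameter and 55 mm high, handle 24 mm diameter up to 100 mm; no steel foot. Origin: centre of its underside.

How it is judged:
On the way, in this order (a step that is already met when the one before it is completed fails the run):
1. the held, upright probe's foot touches the disc at the free end of the long leg (foot centre within 16 mm of the disc's centre along each axis of the blank) (contact force between probe and blank above 0.8 N and contact force between the fingers and probe above 0.5 N and angle between probe's own z axis and vertical below 0.26 rad and z of probe in the frame of blank above 0.055 m and x of probe in the frame of blank between 0.064 and 0.096 m and y of probe in the frame of blank between -0.066 and -0.034 m), for 0.1 s.
2. then the disc at the corner, likewise (contact force between probe and blank above 0.8 N and contact force between the fingers and probe above 0.5 N and angle between probe's own z axis and vertical below 0.26 rad and z of probe in the frame of blank above 0.055 m and x of probe in the frame of blank between -0.096 and -0.064 m and y of probe in the frame of blank between -0.066 and -0.034 m), for 0.1 s.
3. then the disc at the free end of the short leg, likewise (contact force between probe and blank above 0.8 N and contact force between the fingers and probe above 0.5 N and angle between probe's own z axis and vertical below 0.26 rad and z of probe in the frame of blank above 0.055 m and x of probe in the frame of blank between -0.096 and -0.064 m and y of probe in the frame of blank between 0.034 and 0.066 m), for 0.1 s.
At the end, for the whole second after the job is handed in: the probe stands released, upright (within 0.1 rad) and at rest on the cork stand, its foot's centre within 35 mm of the stand's centre, its underside on the cork (within 5 mm) (horizontal distance between probe and stand below 0.035 m and z of probe in the frame of stand between 0.005 and 0.015 m and angle between probe's own z axis and vertical below 0.1 rad and linear speed of probe below 0.02 m/s); the robot touches nothing.
It fails at once if the probe is pressed on the blank with more than 45 N (contact force between probe and blank above 45 N).
It fails at once if the wooden mallet is moved by more than 30 mm (distance of mallet from where it was at the start of the episode above 0.03 m).
It also fails if it takes over 61 s, if anything falls off the work surface, if the arm or the gripper's body presses on something with over 40 N, if the wrist force passes 120 N, or if a joint passes its speed limit or range.

## Working session

There is one attempt and no reset: what is moved stays moved. The work goes in short steps, Python scripts to look and compute and a tool call to move; the robot and the scene stay as the last step left them, time stands still between calls to the robot, and variables do not carry over. Pictures are saved under pics/ and viewed, at most 10 in all, crops included, and the job is handed in when it is done.

Besides the shell and the picture viewer there is one more tool, called after "Request:" as a command line: name --argument value ..., lists and objects as JSON in quotes. arm_command: Moves the arm, as the interface text tells. Its arguments: {"type":"object","properties":{"deltas":{"type":"array","items":{"type":"object","properties":{"offset":{"type":"array","items":{"type":"number"}},"spin":{"type":"number"},"grip":{"type":"number"}}}},"squeeze":{"type":"number"}},"required":["deltas"]}

```bash
mkdir -p pics
python3 - <<'E'
from plant import telemetry, grab_frame, get_calibration
import cv2, numpy as np
for n in ["scene","side"]:
    c=get_calibration(n); print(n,c)
    cv2.imwrite(f"pics/{n}0.png",grab_frame(n)[:,:,::-1])
s=telemetry.get_state(); print(s)
E
```

```text
scene {'vertical_fov': 44.91555622768114, 'cx': 278.1824172412836, 'cy': 198.35036784722232, 'T': array([[ 0.02164701, -0.53832911,  0.84245663,  1.53029779],
       [ 0.99944211,  0.03308906, -0.00453688,  0.16354929],
       [-0.02543376,  0.84208484,  0.53874506,  0.71928482],
       [ 0.        ,  0.        ,  0.        ,  1.        ]])}
side {'vertical_fov': 52.5551698838828, 'cx': 277.86865941807804, 'cy': 206.1256153496331, 'T': array([[ 0.77460738,  0.40718666, -0.48392399,  0.11865731],
       [-0.63213531,  0.47463258, -0.61247764, -0.340971  ],
       [-0.01970663,  0.78033514,  0.62505097,  0.56707016],
       [ 0.        ,  0.        ,  0.        ,  1.        ]])}
{'t': 0.1, 'q': array([ 9.76695323e-01,  1.81424442e-01,  1.60786335e+00,  1.25180904e-05,
        1.35377851e+00, -2.06308169e-01]), 'qd': array([ 3.65037053e-04, -1.84740011e-03, -2.67653526e-03,  6.95058915e-04,
        3.06281088e-05, -9.68284388e-04]), 'tau': array([-2.75126395e-04, -4.34818554e+01, -3.42700016e+01,  7.03768898e-02,
        3.39427299e-02, -6.65264179e-05]), 'ee_pos': array([0.21715994, 0.53192743, 0.23794559]), 'tcp_rot': array([ 1.92685025e-01,  9.81260382e-01, -6.76220169e-04, -2.92699963e-04]), 'wrist_force': array([-0.23206649, -0.19529286,  0.22388492]), 'ft_torque': array([-0.0126141 ,  0.04008704, -0.02725518]), 'grip_force': 0.0, 'grip_width': 0.0878666422679437}
```

View pics/scene0.png

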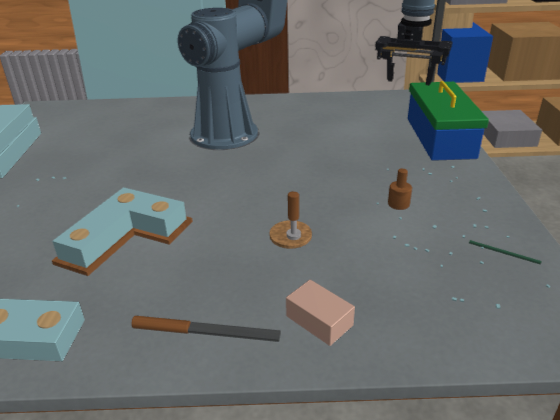

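View pics/side0.png

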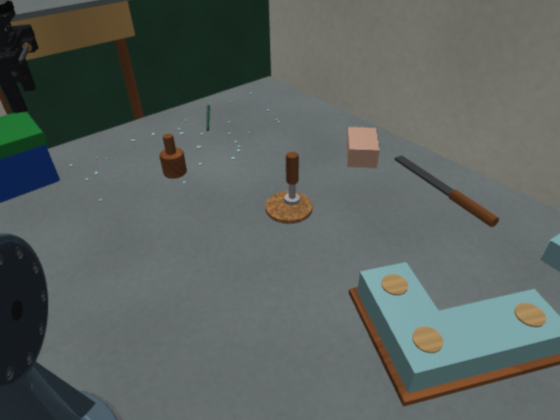

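The scene view shows the probe on the cork at about (292,234) and the mallet at (400,190). The blank has its corner disc at (126,198), its long end at (80,234) and its short end at (160,207). The foam at lower left has no base and is a decoy. In the side view the discs are at (428,340) for the corner, (530,315) for the long end and (396,285) for the short end. The cork is at (289,207).

```bash
cat > h.py <<'E'
import cv2, numpy as np
from plant import telemetry, grab_frame, get_calibration
def ray(c,u,v):
    f=210/np.tan(np.radians(c["vertical_fov"])/2)
    return c["T"][:3,3], c["T"][:3,:3]@np.array([(u-c["cx"])/f,-(v-c["cy"])/f,-1])
def onz(c,u,v,z):
    o,d=ray(c,u,v); return o+d*(z-o[2])/d[2]
def blob(m,seed):
    n,l,st,ce=cv2.connectedComponentsWithStats(m.astype(np.uint8)); 
    i=min((i for i in range(1,n) if st[i,4]>20),key=lambda i:np.hypot(*(ce[i]-seed))); 
    c=max(cv2.findContours((l==i).astype(np.uint8),0,cv2.CHAIN_APPROX_NONE)[0],key=len)
    return ce[i],st[i],cv2.fitEllipse(cv2.convexHull(c)) if len(c)>8 else None
E
python3 - <<'E'
from h import *
seeds={"scene":[(80,234),(126,198),(160,207)],"side":[(530,315),(428,340),(396,285)]}
cork={"scene":(292,236),"side":(289,207)}
mal={"scene":(400,195),"side":(173,163)}
for n in seeds:
    c=get_calibration(n); im=cv2.imread(f"pics/{n}0.png"); hsv=cv2.cvtColor(im,cv2.COLOR_BGR2HSV)
    warm=(hsv[...,0]<28)&(hsv[...,1]>70)
    P=[]
    for s in seeds[n]:
        ce,st,e=blob(warm&(hsv[...,2]>120),s); p=onz(c,*ce,.065); P.append(p); print(n,s,ce.round(1),st[:5],p.round(4))
    P=np.array(P); print("dists",np.linalg.norm(P[0]-P[1]),np.linalg.norm(P[2]-P[1]))
    ce,st,e=blob(warm,cork[n]); print("cork blob",st,[hsv[y,x].tolist() for x,y in [cork[n]]])
    # cork outline: warm blob, left/right extreme points -> centre on z=.01
    x,y,w,h=st[:4]
    m=warm[:, x:x+w]; ys=[np.nonzero(m[y:y+h,k])[0].mean()+y for k in (0,1,w-2,w-1)]
    print("cork ext",x,x+w-1,ys, onz(c,x+w/2-.5,np.mean(ys),.008).round(4))
    ce,st,e=blob(warm,mal[n]); print("mallet",st, onz(c,st[0]+st[2]/2,st[1]+st[3]-6,0).round(3))
E
```

```text
scene (80, 234) [ 78.9 234. ] [ 70 229  19  11 153] [ 0.6251 -0.2704  0.065 ]
scene (126, 198) [125.6 197.4] [118 193  16   9 111] [ 0.48   -0.2018  0.065 ]
scene (160, 207) [159.6 205.9] [152 202  16   9 120] [ 0.5232 -0.1114  0.065 ]
dists 0.1604966914034691 0.10013404641996897
cork blob [ 270  191   42   58 1072] [[165, 4, 129]]
cork ext 270 311 [np.float64(233.5), np.float64(233.5), np.float64(234.0), np.float64(234.0)] [0.5735 0.195  0.008 ]
mallet [388 168  24  42 695] [0.451 0.48  0.   ]
side (530, 315) [529.8 314.3] [515 303  31  23 503] [ 0.6232 -0.2704  0.065 ]
side (428, 340) [427.4 339. ] [413 327  30  25 580] [ 0.4793 -0.2023  0.065 ]
side (396, 285) [394.4 284.1] [382 275  26  19 397] [ 0.5221 -0.1122  0.065 ]
dists 0.15926971224823727 0.09972094603598707
cork blob [ 265  191   48   32 1035] [[15, 141, 136]]
cork ext 265 312 [np.float64(206.5), np.float64(206.0), np.float64(206.5), np.float64(206.0)] [0.5682 0.192  0.008 ]
mallet [160 134  26  44 792] [0.45  0.479 0.   ]
```

Run:
```python
from h import *
for n,s,box in [("scene",(292,206),(280,185,305,245)),("side",(292,168),(278,145,306,210))]:
    c=get_calibration(n); im=cv2.imread(f"pics/{n}0.png"); hsv=cv2.cvtColor(im,cv2.COLOR_BGR2HSV)
    x0,y0,x1,y1=box
    sub=hsv[y0:y1,x0:x1]
    foot=(sub[...,1]<60)&(sub[...,2]>115); ys,xs=np.nonzero(foot); print(n,"steel",xs.min()+x0,xs.max()+x0,ys.min()+y0,ys.max()+y0)
    by=ys>ys.max()-9; u=(xs[by].min()+xs[by].max())/2+x0; print("foot bottom",u,ys.max()+y0,"front edge pt",onz(c,u,ys.max()+y0,.010).round(4))
    han=(sub[...,0]<25)&(sub[...,1]>120)&(sub[...,2]<125); 
    for y in range(y0,y1,3):
        k=np.nonzero(han[y-y0])[0]
        if len(k): print(y,k.min()+x0,k.max()+x0,end=' | ')
    print()
    # ray horizontal direction
    o,d=ray(c,*s); print("dir",(d[:2]/np.linalg.norm(d[:2])).round(3))
s=telemetry.get_state();from scipy.spatial.transform import Rotation as R
print(R.from_quat(s["tcp_rot"]).as_matrix().round(4)); print(get_calibration("wrist"))
```

```text
scene steel 280 304 185 239
foot bottom 293.0 239 front edge pt [0.5967 0.1998 0.01  ]
194 288 298 | 197 288 298 | 200 288 298 | 203 288 298 | 206 288 298 | 209 288 298 | 212 288 298 | 215 288 298 | 218 289 297 | 239 282 286 | 
dir [-0.999  0.037]
side steel 282 304 190 201
foot bottom 294.0 201 front edge pt [0.587  0.1961 0.01  ]
154 287 297 | 157 287 297 | 160 287 297 | 163 287 297 | 166 287 297 | 169 287 297 | 172 287 297 | 175 287 297 | 178 287 297 | 181 287 296 | 199 283 283 | 202 284 303 | 208 293 298 | 
dir [0.653 0.758]
[[-9.257e-01  3.781e-01 -8.000e-04]
 [ 3.781e-01  9.257e-01 -1.200e-03]
 [ 3.000e-04 -1.400e-03 -1.000e+00]]
{'vertical_fov': 64.739870853609, 'cx': 276.8169001117296, 'cy': 209.47102917476454, 'T': array([[ 0.37781266, -0.88913405, -0.25826002,  0.15172924],
       [ 0.92588043,  0.36229234,  0.10718999,  0.55855548],
       [-0.00174064, -0.27961563,  0.96011045,  0.38536613],
       [ 0.        ,  0.        ,  0.        ,  1.        ]])}
```

```bash
cat >> h.py <<'E'
from scipy.spatial.transform import Rotation as R
def delta(p,s=None):
    s=s or telemetry.get_state(); return (R.from_quat(s["tcp_rot"]).inv().apply(np.array(p)-s["ee_pos"])*1000).round(1)
E
python3 - <<'E'
from h import *
A=[];b=[]
for n,u,v in [("scene",293,206),("side",292,168)]:
    o,d=ray(get_calibration(n),u,v); nn=np.array([-d[1],d[0]])/np.hypot(*d[:2]); A.append(nn); b.append(nn@o[:2])
p=np.linalg.solve(A,b); print(p, delta([*p,.21]), delta([*p,.08]))
E
```

```text
[0.58565588 0.2011532 ] [-466.2 -166.8   28. ] [-466.3 -166.6  158. ]
```

Request:
arm_command --deltas '[{"offset":[-60,-21,0],"grip":88},{"offset":[-120,-42,5],"grip":88},{"offset":[-180,-63,10],"grip":88},{"offset":[-240,-84,10],"grip":88},{"offset":[-300,-105,10],"grip":88},{"offset":[-360,-126,10],"grip":88},{"offset":[-410,-146,10],"grip":88},{"offset":[-410,-167,10],"grip":88},{"offset":[-410,-167,10],"grip":88}]' --squeeze 25

```text
$.deltas[0]: bad value
```

Run:
```python
from h import *
c=get_calibration("wrist"); im=grab_frame("wrist"); cv2.imwrite("pics/w1.png",im[:,:,::-1])
s=telemetry.get_state(); print(s["ee_pos"],delta([.5857,.2012,.08]))
f=210/np.tan(np.radians(c["vertical_fov"])/2)
for z in (.125,.06,.02,.01):
    q=c["T"][:3,:3].T@(np.array([.5857,.2012,z])-c["T"][:3,3]); print(z,c["cx"]-f*q[0]/q[2],c["cy"]+f*q[1]/q[2])
```

```text
[0.21718808 0.53197045 0.23804643] [-466.3 -166.7  158.1]
0.125 139.07854117095678 575.6490231388215
0.06 157.73435693514477 513.2565169419914
0.02 166.905546019343 482.58439415727946
0.01 168.98285331035774 475.63704810360775
```

View pics/w1.png

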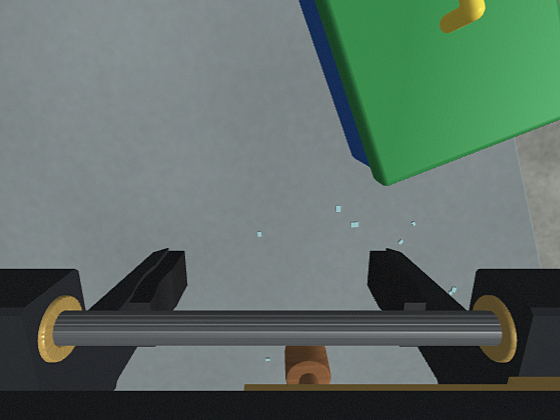

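The move was refused because the rows had no spin. The wrist view shows the toolbox at upper right and the mallet at (305,370), and the camera looks towards tool +x. I'll overshoot a little so the probe comes into view.

Request:
arm_command --deltas '[{"offset":[-58,-21,0],"spin":0,"grip":88},{"offset":[-116,-42,0],"spin":0,"grip":88},{"offset":[-174,-63,0],"spin":0,"grip":88},{"offset":[-232,-84,0],"spin":0,"grip":88},{"offset":[-290,-105,0],"spin":0,"grip":88},{"offset":[-348,-126,0],"spin":0,"grip":88},{"offset":[-406,-146,0],"spin":0,"grip":88},{"offset":[-464,-167,0],"spin":0,"grip":88},{"offset":[-520,-167,0],"spin":0,"grip":88},{"offset":[-520,-167,0],"spin":0,"grip":88}]' --squeeze 25

```text
t: 1.4
ee_pos: [0.638, 0.1782, 0.2369]
tcp_rot: [0.195, 0.981, -0.0, -0.001]
wrist_force: [-0.3, 0.4, -0.4]
grip_width: 0.0884
grip_force: 0.0
```

Run:
```python
from h import *
c=get_calibration("wrist"); im=grab_frame("wrist"); cv2.imwrite("pics/w2.png",im[:,:,::-1])
s=telemetry.get_state(); print(s["ee_pos"],delta([.5857,.2012,.08]))
f=210/np.tan(np.radians(c["vertical_fov"])/2)
for z in (.125,.06,.02,.01):
    q=c["T"][:3,:3].T@(np.array([.5857,.2012,z])-c["T"][:3,3]); print(z,c["cx"]-f*q[0]/q[2],c["cy"]+f*q[1]/q[2])
```

```text
[0.63622566 0.17976417 0.23717049] [ 54.6   0.8 157.3]
0.125 279.0700123304736 131.6069100227498
0.06 278.71313302789247 127.97130741066702
0.02 278.5561216580556 126.3718004003781
0.01 278.5220564657032 126.02477130286003
```

View pics/w2.png

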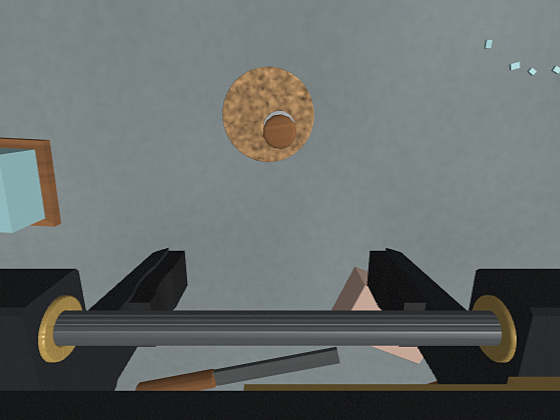

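The wrist view has the handle top at (279,131), matching the prediction. The cork centre is at about (268,114). Descending to grasp.

Request:
arm_command --deltas '[{"offset":[54.5,1,20],"spin":0,"grip":88},{"offset":[54.5,1,60],"spin":0,"grip":88},{"offset":[54.5,1,110],"spin":0,"grip":88},{"offset":[54.5,1,155],"spin":0,"grip":88},{"offset":[54.5,1,155],"spin":0,"grip":60},{"offset":[54.5,1,155],"spin":0,"grip":30},{"offset":[54.5,1,155],"spin":0,"grip":10},{"offset":[54.5,1,155],"spin":0,"grip":10},{"offset":[54.5,1,155],"spin":0,"grip":10}]' --squeeze 30

```text
t: 2.58
ee_pos: [0.5861, 0.2026, 0.0847]
tcp_rot: [0.193, 0.981, 0.0, 0.001]
wrist_force: [-0.1, 0.3, -0.0]
grip_width: 0.0402
grip_force: 0.0
```

Run:
```python
from h import *
s=telemetry.get_state(); print(s["t"],s["ee_pos"],s["wrist_force"],s["grip_width"],s["grip_force"])
for p in [(.624,-.2704),(.4797,-.202),(.5227,-.1118)]: print(delta([*p,.18],s))
```

```text
2.575 [0.58611826 0.20263606 0.08468983] [-0.13931027  0.30423341 -0.02349507] 0.040228870932010316 0.0
[-214.1 -423.5  -95.4]
[ -54.7 -414.8  -95.5]
[ -60.4 -315.   -95.5]
```

Request:
arm_command --deltas '[{"offset":[0,0,0],"spin":0,"grip":10},{"offset":[0,0,0],"spin":0,"grip":10},{"offset":[0,0,0],"spin":0,"grip":10},{"offset":[0,0,0],"spin":0,"grip":10},{"offset":[0,0,0],"spin":0,"grip":10}]'

```text
t: 3.2
ee_pos: [0.5857, 0.2025, 0.0838]
tcp_rot: [0.193, 0.981, -0.0, 0.0]
wrist_force: [0.5, -0.9, 2.6]
grip_width: 0.025
grip_force: 30.0
```

Request:
arm_command --deltas '[{"offset":[0,0,-25],"spin":0,"grip":10},{"offset":[0,0,-60],"spin":0,"grip":10},{"offset":[0,0,-100],"spin":0,"grip":10},{"offset":[-20,-40,-110],"spin":0,"grip":10},{"offset":[-43,-85,-110],"spin":0,"grip":10},{"offset":[-66,-130,-110],"spin":0,"grip":10},{"offset":[-89,-175,-110],"spin":0,"grip":10},{"offset":[-112,-220,-110],"spin":0,"grip":10},{"offset":[-135,-265,-110],"spin":0,"grip":10},{"offset":[-135,-265,-110],"spin":0,"grip":10}]'

```text
t: 4.45
ee_pos: [0.6102, -0.0972, 0.193]
tcp_rot: [0.195, 0.981, -0.0, -0.0]
wrist_force: [-0.9, 0.8, -2.3]
grip_width: 0.0252
grip_force: 30.0
```

Run:
```python
from h import *
s=telemetry.get_state(); print(s["t"],s["ee_pos"],s["wrist_force"],s["grip_width"],s["grip_force"])
print(delta([.624,-.2704,.155],s))
cv2.imwrite("pics/s2.png",grab_frame("side")[:,:,::-1])
```

```text
4.45 [ 0.61020566 -0.09721204  0.19300125] [-0.8672317   0.78862545 -2.27364663] 0.025243895897530712 29.97128042858094
[ -79.  -154.7   38. ]
```

View pics/s2.png

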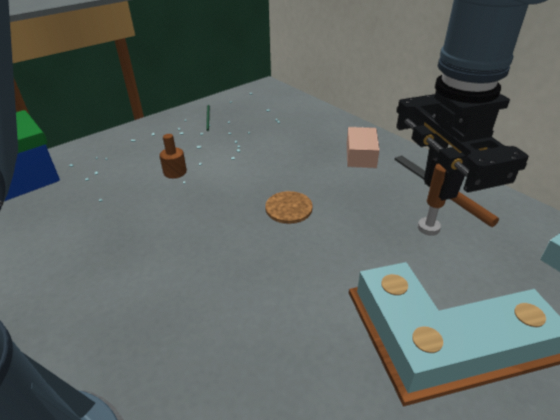

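The probe is held, with its foot at (430,226), and the cork is empty with its centre at about (289,206). I'll check the tilt and the cork centre numerically.

Run:
```python
from h import *
c=get_calibration("side"); f=210/np.tan(np.radians(c["vertical_fov"])/2)
def proj(p):
    q=c["T"][:3,:3].T@(np.array(p)-c["T"][:3,3]); return (c["cx"]-f*q[0]/q[2]).round(1),(c["cy"]+f*q[1]/q[2]).round(1)
for z in (.119,.124,.169,.2): print(z,proj([.6102,-.0972,z]))
im=cv2.imread("pics/s2.png"); hsv=cv2.cvtColor(im,cv2.COLOR_BGR2HSV)
for y in (185,190,195,200,205,215,222,226,230,234):
    r=im[y,410:455].astype(int); k=np.nonzero(np.abs(r-np.median(r,0)).sum(1)>45)[0]; print(y,k.min()+410 if len(k) else 0,k.max()+410 if len(k) else 0)
warm=(hsv[...,0]<28)&(hsv[...,1]>70); ce,st,e=blob(warm,(289,207)); print(ce,onz(c,*ce,.008))
```

```text
0.119 (np.float64(428.0), np.float64(227.7))
0.124 (np.float64(428.6), np.float64(225.3))
0.169 (np.float64(434.7), np.float64(202.6))
0.2 (np.float64(439.2), np.float64(185.8))
185 410 454
190 410 454
195 410 454
200 410 454
205 428 443
215 427 436
222 418 439
226 418 440
230 419 439
234 425 436
[288.5231405  206.69008264] [0.5672729  0.19082486 0.008     ]
```

Request:
arm_command --deltas '[{"offset":[-20,-39,0],"spin":0,"grip":10},{"offset":[-43,-83,0],"spin":0,"grip":10},{"offset":[-65,-127,10],"spin":0,"grip":10},{"offset":[-79,-154.5,25],"spin":0,"grip":10},{"offset":[-79,-154.5,38],"spin":0,"grip":10},{"offset":[-79,-154.5,43],"spin":0,"grip":10},{"offset":[-79,-154.5,43],"spin":0,"grip":10}]'

```text
t: 5.38
ee_pos: [0.6251, -0.2645, 0.1503]
tcp_rot: [0.192, 0.981, 0.0, -0.001]
wrist_force: [-0.4, -0.2, -2.0]
grip_width: 0.0252
grip_force: 30.0
```

Request:
arm_command --deltas '[{"offset":[0,0,4],"spin":0,"grip":10},{"offset":[0,0,8],"spin":0,"grip":10},{"offset":[0,0,9.5],"spin":0,"grip":10},{"offset":[0,0,9.5],"spin":0,"grip":10}]'

```text
t: 5.88
ee_pos: [0.625, -0.2666, 0.1411]
tcp_rot: [0.193, 0.981, 0.0, -0.0]
wrist_force: [-0.6, 0.0, -2.1]
grip_width: 0.0251
grip_force: 30.0
```

Request:
arm_command --deltas '[{"offset":[0,0,1],"spin":0,"grip":10},{"offset":[0,0,2],"spin":0,"grip":10},{"offset":[0,0,2],"spin":0,"grip":10}]'

```text
t: 6.25
ee_pos: [0.625, -0.2667, 0.1391]
tcp_rot: [0.193, 0.981, 0.0, -0.0]
wrist_force: [-0.1, 0.6, -2.3]
grip_width: 0.0253
grip_force: 30.0
```

Request:
arm_command --deltas '[{"offset":[0,0,1],"spin":0,"grip":10},{"offset":[0,0,1],"spin":0,"grip":10}]'

```text
t: 6.5
ee_pos: [0.6253, -0.2669, 0.1388]
tcp_rot: [0.193, 0.981, -0.0, 0.0]
wrist_force: [-1.0, 0.9, 2.5]
grip_width: 0.025
grip_force: 30.0
```

Request:
arm_command --deltas '[{"offset":[0,0,0.5],"spin":0,"grip":10},{"offset":[0,0,0.5],"spin":0,"grip":10},{"offset":[0,0,0.5],"spin":0,"grip":10}]'

```text
t: 6.88
ee_pos: [0.6254, -0.2669, 0.1388]
tcp_rot: [0.193, 0.981, -0.0, 0.001]
wrist_force: [-1.7, 0.0, 4.5]
grip_width: 0.025
grip_force: 30.0
```

Run:
```python
from h import *
s=telemetry.get_state(); print(s["t"],s["ee_pos"],s["wrist_force"])
for p in [(.4797,-.202),(.5227,-.1118),(.570,.1925)]: print(delta([*p,.1388],s))
```

```text
6.875 [ 0.62544223 -0.26689946  0.138772  ] [-1.65500125  0.02443351  4.47853731]
[159.5   5.   -0.2]
[153.8 104.7  -0.3]
[ 2.250e+02  4.043e+02 -4.000e-01]
```

Request:
arm_command --deltas '[{"offset":[0,0,-15],"spin":0,"grip":10},{"offset":[10,0,-30],"spin":0,"grip":10},{"offset":[50,2,-30],"spin":0,"grip":10},{"offset":[95,3,-30],"spin":0,"grip":10},{"offset":[140,5,-30],"spin":0,"grip":10},{"offset":[159.5,5,-20],"spin":0,"grip":10},{"offset":[159.5,5,-8],"spin":0,"grip":10},{"offset":[159.5,5,-4],"spin":0,"grip":10},{"offset":[159.5,5,-3],"spin":0,"grip":10},{"offset":[159.5,5,-2],"spin":0,"grip":10}]'

```text
t: 8.12
ee_pos: [0.4799, -0.2021, 0.1398]
tcp_rot: [0.193, 0.981, -0.0, 0.0]
wrist_force: [0.2, -0.4, -2.0]
grip_width: 0.0254
grip_force: 30.0
```

Request:
arm_command --deltas '[{"offset":[0,0,1],"spin":0,"grip":10},{"offset":[0,0,2],"spin":0,"grip":10},{"offset":[0,0,2],"spin":0,"grip":10}]'

```text
t: 8.5
ee_pos: [0.4799, -0.2021, 0.1388]
tcp_rot: [0.193, 0.981, -0.0, 0.001]
wrist_force: [-2.6, 0.6, 5.3]
grip_width: 0.025
grip_force: 30.0
```

Request:
arm_command --deltas '[{"offset":[0,0,0],"spin":0,"grip":10},{"offset":[0,0,0],"spin":0,"grip":10},{"offset":[0,0,-15],"spin":0,"grip":10},{"offset":[0,10,-30],"spin":0,"grip":10},{"offset":[-3,50,-30],"spin":0,"grip":10},{"offset":[-5.5,90,-30],"spin":0,"grip":10},{"offset":[-5.5,100,-18],"spin":0,"grip":10},{"offset":[-5.5,100,-8],"spin":0,"grip":10},{"offset":[-5.5,100,-4],"spin":0,"grip":10},{"offset":[-5.5,100,-2],"spin":0,"grip":10}]'

```text
t: 9.75
ee_pos: [0.5217, -0.112, 0.1393]
tcp_rot: [0.193, 0.981, -0.0, -0.0]
wrist_force: [-0.5, -0.4, -1.6]
grip_width: 0.0251
grip_force: 30.0
```

Request:
arm_command --deltas '[{"offset":[0,0,1],"spin":0,"grip":10},{"offset":[0,0,2],"spin":0,"grip":10},{"offset":[0,0,2],"spin":0,"grip":10},{"offset":[0,0,2],"spin":0,"grip":10},{"offset":[0,0,2],"spin":0,"grip":10}]'

```text
t: 10.38
ee_pos: [0.5226, -0.1119, 0.1388]
tcp_rot: [0.193, 0.981, -0.001, 0.001]
wrist_force: [-1.9, -0.6, 5.6]
grip_width: 0.0252
grip_force: 30.0
```

Run:
```python
from h import *
s=telemetry.get_state(); print(s["t"],s["ee_pos"],s["wrist_force"])
print(delta([.570,.1925,.0838],s))
```

```text
10.375 [ 0.52258914 -0.11193115  0.13883873] [-1.92846678 -0.6477275   5.60918768]
[ 71.3 299.8  54.7]
```

All three discs are touched. Returning to the cork centre.

Request:
arm_command --deltas '[{"offset":[0,0,-15],"spin":0,"grip":10},{"offset":[0,10,-35],"spin":0,"grip":10},{"offset":[13,55,-35],"spin":0,"grip":10},{"offset":[26,105,-35],"spin":0,"grip":10},{"offset":[38,155,-35],"spin":0,"grip":10},{"offset":[50,205,-30],"spin":0,"grip":10},{"offset":[62,255,-10],"spin":0,"grip":10},{"offset":[71,290,10],"spin":0,"grip":10},{"offset":[71,300,30],"spin":0,"grip":10},{"offset":[71,300,45],"spin":0,"grip":10}]'

```text
t: 11.62
ee_pos: [0.5699, 0.1943, 0.0923]
tcp_rot: [0.192, 0.981, 0.0, -0.0]
wrist_force: [-0.1, 0.1, -2.2]
grip_width: 0.0254
grip_force: 30.0
```

Request:
arm_command --deltas '[{"offset":[0,0,4],"spin":0,"grip":10},{"offset":[0,0,7],"spin":0,"grip":10},{"offset":[0,0,8],"spin":0,"grip":10},{"offset":[0,0,8],"spin":0,"grip":10}]'

```text
t: 12.12
ee_pos: [0.5703, 0.193, 0.0853]
tcp_rot: [0.193, 0.981, 0.0, 0.0]
wrist_force: [0.8, -0.0, -3.2]
grip_width: 0.0253
grip_force: 30.0
```

Request:
arm_command --deltas '[{"offset":[0,0,1],"spin":0,"grip":10},{"offset":[0,0,2],"spin":0,"grip":10},{"offset":[0,0,2.5],"spin":0,"grip":10},{"offset":[0,0,2.5],"spin":0,"grip":10}]'

```text
t: 12.62
ee_pos: [0.5707, 0.1933, 0.0838]
tcp_rot: [0.193, 0.981, 0.0, 0.001]
wrist_force: [-3.3, -1.6, 7.9]
grip_width: 0.0251
grip_force: 30.0
```

Request:
arm_command --deltas '[{"offset":[0,0,-0.7],"spin":0,"grip":10},{"offset":[0,0,-0.7],"spin":0,"grip":88},{"offset":[0,0,-0.7],"spin":0,"grip":88},{"offset":[0,0,-0.7],"spin":0,"grip":88},{"offset":[0,0,-0.7],"spin":0,"grip":88},{"offset":[0,0,-0.7],"spin":0,"grip":88},{"offset":[0,0,-0.7],"spin":0,"grip":88},{"offset":[0,0,-0.7],"spin":0,"grip":88},{"offset":[0,0,-0.7],"spin":0,"grip":88}]'

```text
t: 13.75
ee_pos: [0.5699, 0.1933, 0.0829]
tcp_rot: [0.193, 0.981, -0.0, 0.0]
wrist_force: [0.0, -0.4, -0.2]
grip_width: 0.0879
grip_force: 0.0
```

Request:
arm_command --deltas '[{"offset":[0,0,-20],"spin":0,"grip":88},{"offset":[0,0,-60],"spin":0,"grip":88},{"offset":[0,0,-100],"spin":0,"grip":88},{"offset":[0,0,-140],"spin":0,"grip":88},{"offset":[0,0,-150],"spin":0,"grip":88},{"offset":[0,0,-150],"spin":0,"grip":88},{"offset":[0,0,-150],"spin":0,"grip":88}]'

```text
t: 14.62
ee_pos: [0.569, 0.1932, 0.2312]
tcp_rot: [0.193, 0.981, -0.0, -0.001]
wrist_force: [-0.2, 0.6, 0.4]
grip_width: 0.088
grip_force: 0.0
```

Run:
```python
from h import *
cv2.imwrite("pics/s3.png",grab_frame("side")[:,:,::-1])
```

```text
(no output)
```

View pics/s3.png

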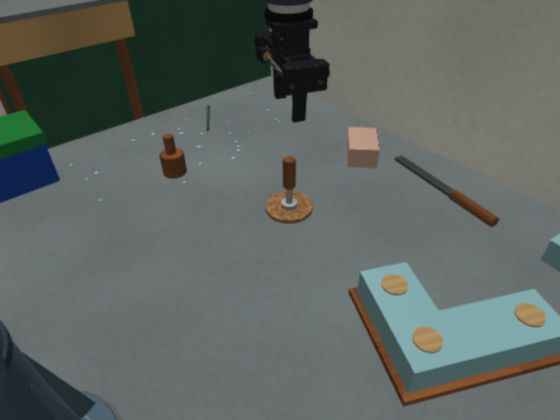

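The probe stands upright at the middle of the cork (foot at (289,205)), the mallet hasn't moved, and the gripper is clear.

```bash
python3 -c "
from plant import manip; print(manip.job_done())"
```

```text
the job is handed in; nothing more can be done
None
```

The probe touched the long-end, corner and short-end discs in that order at about 7 to 8 N each, then was stood upright and released at the cork's centre with the mallet untouched; the job was handed in after about 15 s of robot time, and no verdict was returned.

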